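# Put the spatula away in the camp chest's lift-and-pull drawer

### The job

Put the wooden spatula away in the drawer of the plywood camp chest. The drawer's front sits behind a metal lip, so lift it over the lip to pull the drawer open, lay the spatula flat inside without dropping it, then shut the drawer fully, lifting it over the lip again so that its front drops right down behind it. Leave the ladle, the bowl and the red box where they stand.

Things in the scene. Friction and masses are not known exactly. Their poses are not given: they have to be found in the camera images.
- chest: Plywood camp chest, 230 deep (x), 290 wide (y), 110 mm high, origin at the centre of its underside. It stays put on the table, its flat top is free. Its front (towards its -x) is turned roughly to the robot and holds one wide drawer.
- lip_top (a point): Middle of the top edge of the aluminium lip, a straight strip 5 mm thick and 270 mm long (along y) before the foot of the chest's front, its top 32 mm above the table. The lower edge of the drawer front sits behind it, 10 mm below its top, with 2 mm of play, so the drawer cannot be pulled while its front is down.
- drawer_handle (a point): Middle of the drawer's round steel bar handle: 10 mm thick, 120 mm long, level, along y; 35 mm clear gap behind it; 80 mm above the table when the drawer is down, 30 mm below the chest's top. x points into the chest: the drawer pulls out along -x. The drawer front behind it is a plywood panel 270 wide, 12 thick, from 22 to 101 mm above the table.
- drawer_floor (a point): Centre of the drawer's inner floor (top face, 38 mm above the table when down). Inside it is 188 mm deep (x, to its back) and 238 mm wide (y); walls 37 mm high, 6 mm thick. The handle is 152 mm from here towards -x and 42 mm higher. With the drawer right out, the floor from x = -94 to about +50 mm lies free before the chest, the rest under its top.
- drawer_slide (a joint): How far the drawer is pulled out, m: 0 shut, 0.15 fully out at its stop. About 2 to 3 N of friction hold it where it is left. With its front down the lip blocks it at 2 mm when pulled and at about 20 mm when pushed in; with its front lifted it is free to travel. Beyond 25 mm it may sink and then runs level and low.
- drawer_front (a point): Middle of the top edge of the drawer front. Lifting the front tips the drawer about its rear end, 252 mm behind the bar. The front clears the lip once the bar is 13 mm higher; 17 to 19 mm is comfortable, 22 mm the most it can rise. The drawer weighs about 0.65 kg: 3 to 5 N at the bar. Let go, it falls back by its weight. x points into the chest, z up (level when the drawer is down).
- spatula_center (a point): Middle of the wooden spatula, 190 mm long, half-way up its handle, 7 mm above what it lies on. x points to the blade, z up. Handle 18 wide, 14 mm high, from x = -95 to +33 mm; flat blade 55 wide, 6 mm thick, from +35 to +95 mm, with three dark slots. About 50 g. It lies flat on the table left or right of the chest and fits the drawer crosswise (along the drawer's y).
- ladle_center (a point): Middle of the steel ladle, leave alone: 200 mm long, x along it towards its round cup (68 mm across, 32 mm high, at x = +62 mm), z up; this point is 15 mm above the table. It lies on the other side of the chest from the spatula.
- bowl: White ceramic bowl, 120 mm across and 50 mm high, origin at the centre of its underside; leave alone.
- red_box: Red plastic box with a lid and white snap clips, 130 x 169 (with clips, along its y) x 91 mm high, origin at the centre of its underside; leave alone.
Mind the look-alikes: they are no part of the job. Of the things that look like the part that bears spatula_center, the largest one is meant.

How it is judged:
On the way, in this order (a step that is already met when the one before it is completed fails the run):
1. the drawer has been lifted over the lip and pulled at least 80 mm out (value of joint drawer_slide above 0.08 m), for 0.2 s.
2. the spatula lies let go inside the open drawer (value of joint drawer_slide above 0.05 m and x of spatula_center in the frame of drawer_floor between -0.085 and 0.085 m and y of spatula_center in the frame of drawer_floor between -0.1 and 0.1 m and z of spatula_center in the frame of drawer_floor between 0 and 0.02 m and contact force between spatula and the fingers below 0.05 N), for 0.2 s.
At the end, for the whole second after the job is handed in: The drawer is fully shut (within 6 mm) with its front right down behind the lip (tilted less than 0.012 rad, 3 mm at the bar), and the spatula rests inside it, flat on its floor (its middle less than 20 mm above the floor) (value of joint drawer_slide below 0.006 m and angle between drawer_floor's own z axis and vertical below 0.012 rad and x of spatula_center in the frame of drawer_floor between -0.085 and 0.085 m and y of spatula_center in the frame of drawer_floor between -0.1 and 0.1 m and z of spatula_center in the frame of drawer_floor between 0 and 0.02 m and linear speed of spatula below 0.02 m/s); the robot touches nothing.
It fails at once if the ladle is pushed more than 25 mm from its place (distance of ladle_center from where it was at the start of the episode above 0.025 m).
It fails at once if the bowl is pushed more than 25 mm from its place (distance of bowl from where it was at the start of the episode above 0.025 m).
It fails at once if the red box is pushed more than 25 mm from its place (distance of red_box from where it was at the start of the episode above 0.025 m).
It fails at once if the spatula is dropped or thrown: moving faster than 0.9 m/s (a fall of some 40 mm) while not held (linear speed of spatula above 0.9 m/s and contact force between spatula and the fingers below 0.05 N).
It also fails if it takes over 64 s, if anything falls off the work surface, if the arm or the gripper's body presses on something with over 40 N, if the wrist force passes 120 N, or if a joint passes its speed limit or range.

### The arm

A 7-joint arm with a two-finger parallel gripper is mounted at the origin on the work surface. World frame = base frame: x ahead of the robot, y to its left, z up, the work surface at z = 0. Lengths are in m, angles in rad, forces in N, time in s.
With the tool pointing down it reaches from about 0.4 to 0.85 m from the base axis. Payload 10.4 kg.
Tool frame: the origin (TCP) lies at the very end of the fingers, on their centre line; the grasp point (between the pads) lies 19 mm behind it; z points along the fingers, y is the direction in which the jaws open and shut (so a half turn about z gives the same grasp; the last joint's range is limited). The gripper opens to 85 mm and grips with 20 to 120 N. Pads are 22 mm wide; open, the fingers measure 114 mm over their backs; the gripper's body (76 mm by 85 mm) begins 54 mm behind the grasp point. The pads swing forward as they close: fully open they stand 13 mm farther back than shut.
Start: joints at [-1.145, 0.332, -0.065, 1.46, 0.022, 1.35, -0.088], TCP at [0.271, 0.563, 0.231] pointing down, gripper open.
Joint ranges: [-2.6, 2.6], [-0.5, 2.12], [-1.47, 1.34], [0.16, 2.42], [-1.27, 4.41], [0.06, 2.06], [-2.6, 2.6]. Speed limits (rad/s): [2.22, 2.22, 2.79, 2.79, 3.14, 3.14, 3.14].

### API

Orientations are given as a unit quaternion [x, y, z, w].
In Python, from workcell import manip gives the robot as it stands.
- The arm moves only by the tool arm_command, never from a script. Its arguments are lists of equal length, an entry for each row: "slide": the shift along the tool's x, y, z in mm, a list of three; "turn": the turn about the tool's z in degrees; "grip": the closure, from 0 (fully open) to 1 (shut). In form: {"slide": [[tx, ty, tz], ...], "turn": [turn, ...], "grip": [grip, ...]}. A call has 1 to 10 rows; each row shifts and turns the commanded pose from where the row before left it, along the tool's axes as they then stand; what a row does not reach is not made up. A row lasts 1/12 s, in which the tool goes at most 41.7 mm and 7.16 degrees, less where a joint would pass 70% of its speed; a pose out of reach is approached as far as the arm can. A call with a gripper value outside its range is refused whole. The fingers move at their own pace and stop on an object; "newtons" is the grip in N (left out, the last holds). Time passes only in rows, so rows that do not move let the fingers close. It gives the time, the measured TCP pose, the force and the opening at its end, in the units of the state.
- manip.get_obs(): the state, without advancing time (a new reading comes with each control period).
- manip.camera(name): name is "scene" or "side" or "wrist"; returns the picture (400x640x3 uint8, blue, green, red); there is no depth.
- manip.camera_info(name): a dict with "fx", "fy", "cx", "cy" (pixels), "rvec" (rotation vector, rad) and "tvec" (3), from world to camera coordinates, as OpenCV has them. Camera axes: x right, y down, z forward; pixel columns grow to the right and rows downward; lengths in m; the calibration is good to about 2 mm. A picture is of the moment at which its call begins: read the wrist's pose just before it. camera_info takes no time and is no camera call; for the wrist camera it gives the pose at the moment of the call.
- manip.hand_in(): hands the job in, once; it reports no verdict.
Trained networks look in the newest picture that a camera, given by its name, has taken for a name from the list of things; names that differ only in an ending like _2 or _b are one class to them, and where a whole thing is asked for, a point or a joint stands for the part that bears it (a point fixed in the world has none). Each returns a list of dicts, best first, with "score" (0 to 1); they miss things now and then, are a little off and sometimes report something else, mostly with a low value. They report only what shows in the picture. A call takes as long as a camera call. They do not tell look-alikes from the thing itself.
- manip.cut_out(target, camera): "pixels" (400x640 bool, what is visible of it).
- manip.tip_of(target, camera): "xyz" ([x, y, z] in m, in the coordinates of the camera as it stood for that picture, good to about 4 mm: a listed point, or the origin of a listed thing).
The state is a dict: "clock": time; "joint_pos": joint angles; "joint_velocities": joint speeds; "tau": joint torques, N m; "position": TCP position; "ee_rot": TCP orientation; "ft_force": force on the tool from outside, world axes, zero at the start; "torque": the same for the moment, N m; "grip_width": opening from 0.0 (shut) to 1.0 (fully open).
Only numpy, scipy, OpenCV 4.12 (cv2) and the standard library are available. Lean on these libraries where they do the work, as an engineer would, in place of code of your own. Each camera call takes 0.05 s, during which the arm holds its last target.

## Working session

There is one attempt and no reset: what is moved stays moved. The work goes in short steps, Python scripts to look and compute and a tool call to move; the robot and the scene stay as the last step left them, time stands still between calls to the robot, and variables do not carry over. Pictures are saved under pics/ and viewed, and the job is handed in when it is done.

Besides the shell and the picture viewer there is one more tool, called after "Emit:" as name(argument=value, ...) on one line, values as JSON. arm_command: Moves the arm, as the interface text tells. Its arguments: {"type":"object","properties":{"slide":{"type":"array","items":{"type":"array","items":{"type":"number"}}},"turn":{"type":"array","items":{"type":"number"}},"grip":{"type":"array","items":{"type":"number"}},"newtons":{"type":"number"}},"required":["slide","turn","grip"]}

```bash
mkdir -p pics; ls
cat > h.py <<'E'
import numpy as np, cv2
from workcell import manip
from scipy.spatial.transform import Rotation as R
def cam(n):
    i=manip.camera_info(n); Rm,_=cv2.Rodrigues(np.array(i['rvec'],float)); t=np.array(i['tvec'],float).ravel()
    K=np.array([[i['fx'],0,i['cx']],[0,i['fy'],i['cy']],[0,0,1]]); return K,Rm,t
def toworld(n,p):
    K,Rm,t=cam(n); return Rm.T@(np.array(p)-t)
def ray(n,u,v,z):
    K,Rm,t=cam(n); d=Rm.T@np.linalg.solve(K,[u,v,1]); c=-Rm.T@t; return c+d*(z-c[2])/d[2]
def proj(n,p):
    K,Rm,t=cam(n); q=K@(Rm@np.array(p)+t); return q[:2]/q[2]
E
python3 - <<'E'
from h import *
for n in ['scene','side','wrist']:
    im=manip.camera(n); cv2.imwrite(f'pics/{n}0.png',im)
    for t in ['chest','lip_top','drawer_handle','drawer_front','drawer_floor','spatula_center','ladle_center','bowl','red_box']:
        try:
            r=manip.tip_of(t,n)
            print(n,t,[(round(x['score'],2),toworld(n,x['xyz']).round(3).tolist(),proj(n,toworld(n,x['xyz'])).round().tolist()) for x in r[:4]])
        except Exception as e: print(n,t,e)
o=manip.get_obs();print(o)
E
```

```text
pics
scene chest [(0.76, [0.777, 0.005, 0.002], [388.0, 262.0])]
scene lip_top [(0.68, [0.641, 0.017, 0.029], [357.0, 238.0])]
scene drawer_handle [(0.57, [0.605, 0.023, 0.081], [350.0, 224.0])]
scene drawer_front [(0.88, [0.644, 0.017, 0.103], [358.0, 227.0]), (0.7, [0.643, 0.017, 0.029], [357.0, 238.0])]
scene drawer_floor [(0.44, [0.642, 0.015, 0.031], [357.0, 238.0])]
scene spatula_center [(0.67, [0.467, -0.348, 0.006], [257.0, 294.0]), (0.63, [0.227, -0.415, 0.004], [191.0, 275.0]), (0.53, [0.406, -0.199, 0.005], [269.0, 254.0])]
scene ladle_center [(0.49, [0.487, 0.376, 0.019], [370.0, 159.0])]
scene bowl [(0.57, [0.709, 0.349, -0.001], [415.0, 190.0])]
scene red_box [(0.96, [0.703, -0.338, -0.0], [316.0, 329.0])]
side chest [(0.59, [0.768, 0.007, 0.001], [402.0, 217.0])]
side lip_top []
side drawer_handle [(0.95, [0.606, 0.016, 0.08], [349.0, 200.0])]
side drawer_front [(0.94, [0.649, 0.012, 0.098], [364.0, 194.0])]
side drawer_floor [(0.3, [0.64, 0.019, 0.032], [359.0, 211.0])]
side spatula_center [(0.92, [0.465, -0.348, 0.004], [325.0, 333.0]), (0.72, [0.405, -0.203, 0.005],
[... 450 characters left out ...]
os': array([-1.14456895,  0.3321784 , -0.06471335,  1.46009603,  0.02159836,
        1.34988953, -0.0884903 ]), 'joint_velocities': array([ 2.23044769e-04, -3.52156444e-04, -1.13831726e-03,  6.67183853e-04,
       -2.53467749e-03,  2.77042592e-05, -1.73928762e-04]), 'tau': array([ 8.09584753e-05, -6.25209904e+01,  4.91120573e-02, -3.91827357e+01,
        1.64887001e-02,  1.70286101e-03,  3.25406791e-05]), 'position': array([0.27118037, 0.56313352, 0.23135296]), 'ee_rot': array([2.22522546e-01, 9.74927542e-01, 6.25366963e-05, 4.53031623e-07]), 'ft_force': array([-0.87380676, -0.5211352 , -0.00252911]), 'torque': array([-0.0015337 ,  0.02357728, -0.00475802]), 'grip_width': 1.0043112931591647}
```

View pics/scene0.png

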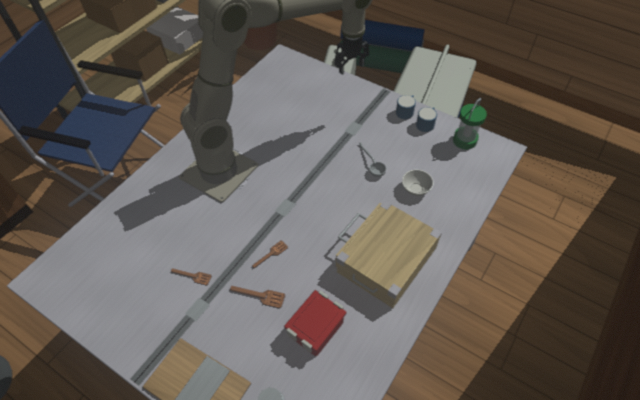

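View pics/side0.png

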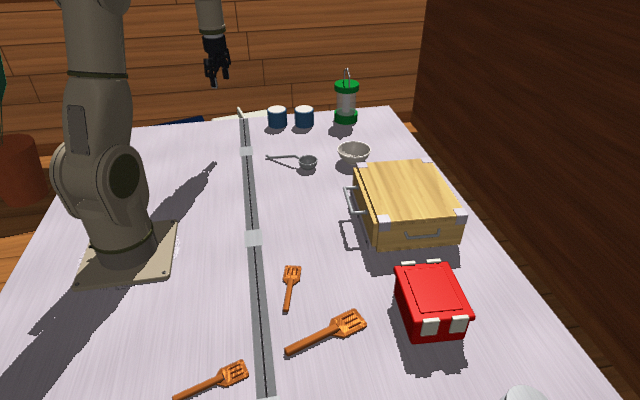

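Run:
```python
from h import *
im=cv2.imread('pics/side0.png')
c=im[260:395,190:390]; cv2.imwrite('pics/crop1.png',cv2.resize(c,None,fx=4,fy=4,interpolation=cv2.INTER_CUBIC))
for n in ['scene','side']:
  manip.camera(n)
  for r in manip.cut_out('spatula_center',n):
    v,u=np.nonzero(r['pixels']); P=np.array([ray(n,a,b,0.005)[:2] for a,b in zip(u,v)])
    m=P.mean(0); w,V=np.linalg.eigh(np.cov(P.T)); d=V[:,1]; s=(P-m)@d; q=(P-m)@V[:,0]
    print(n,round(r['score'],2),len(u),m.round(3),'ang',np.degrees(np.arctan2(d[1],d[0])).round(1),'len',np.ptp(s).round(3),s.min().round(3),s.max().round(3),'w-',np.ptp(q[s<s.min()+.05]).round(3),'w+',np.ptp(q[s>s.max()-.05]).round(3), 'mid',(m+d*(s.max()+s.min())/2).round(3))
```

```text
scene 0.66 262 [ 0.413 -0.185] ang 74.3 len 0.144 -0.09 0.054 w- 0.016 w+ 0.045 mid [ 0.408 -0.202]
scene 0.56 558 [ 0.488 -0.34 ] ang -162.1 len 0.191 -0.074 0.118 w- 0.058 w+ 0.023 mid [ 0.467 -0.347]
scene 0.53 241 [ 0.245 -0.409] ang -163.1 len 0.14 -0.051 0.089 w- 0.041 w+ 0.012 mid [ 0.227 -0.414]
side 0.91 522 [ 0.409 -0.187] ang 75.6 len 0.15 -0.089 0.061 w- 0.015 w+ 0.045 mid [ 0.406 -0.201]
side 0.83 948 [ 0.239 -0.413] ang -163.7 len 0.146 -0.057 0.089 w- 0.046 w+ 0.019 mid [ 0.224 -0.417]
side 0.61 1260 [ 0.481 -0.344] ang -162.4 len 0.192 -0.079 0.112 w- 0.059 w+ 0.025 mid [ 0.466 -0.349]Traceback (most recent call last):
  File "<stdin>", line 7, in <module>
  File "h.py", line 10, in ray
    K,Rm,t=cam(n); d=Rm.T@np.linalg.solve(K,[u,v,1]); c=-Rm.T@t; return c+d*(z-c[2])/d[2]
           ~~~^^^
  File "h.py", line 5, in cam
    i=manip.camera_info(n); Rm,_=cv2.Rodrigues(np.array(i['rvec'],float)); t=np.array(i['tvec'],float).ravel()
ValueError: time passes only in moves, steps and waits
```

View crop.

View pics/crop1.png

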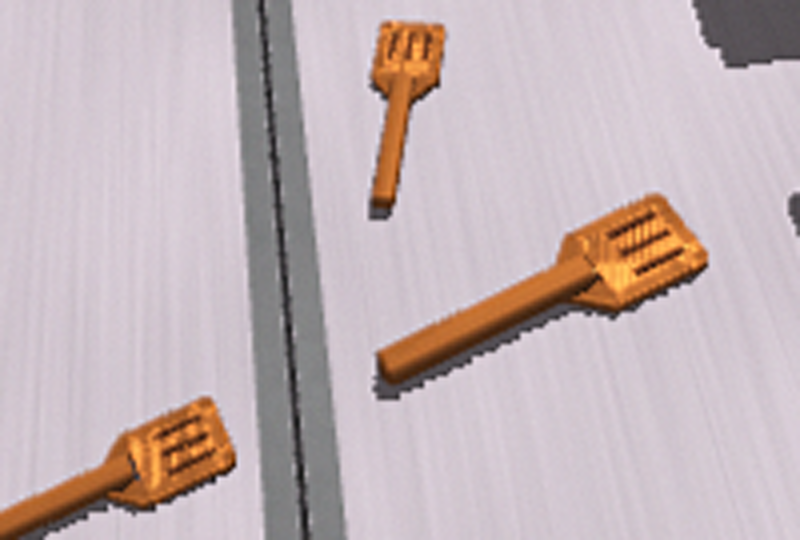

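Run:
```python
from h import *
im=manip.camera('side'); 
c=im[150:260,330:480]; cv2.imwrite('pics/crop2.png',cv2.resize(c,None,fx=5,fy=5,interpolation=cv2.INTER_CUBIC))
im=manip.camera('scene'); 
c=im[190:310,310:450]; cv2.imwrite('pics/crop3.png',cv2.resize(c,None,fx=5,fy=5,interpolation=cv2.INTER_CUBIC))
for n in ['scene','side']:
  c=manip.camera_info(n);print(c)
  for r in manip.cut_out('drawer_handle',n):
    v,u=np.nonzero(r['pixels']);print(n,r['score'],len(u),u.min(),u.max(),v.min(),v.max())
```

```text
{'fx': 498.579285883251, 'fy': 498.579285883251, 'cx': 322.20572444239986, 'cy': 212.5593694255835, 'rvec': array([ 2.4402062 ,  0.72966943, -0.25216849]), 'tvec': array([-0.41888213, -0.16565891,  2.01588281])}
scene 0.76 396 337 377 207 255
{'fx': 411.5845807181973, 'fy': 411.5845807181973, 'cx': 317.68568332472825, 'cy': 197.72445398583264, 'rvec': array([ 2.19145148, -0.20525292,  0.0882481 ]), 'tvec': array([-0.50527935,  0.14976071,  1.10774029])}
side 0.75 1057 343 378 168 245
```

The crop shows the three candidates in the side picture: small (289,287), large (325,333) and small (212,383). Measured lengths are 0.146, 0.19 and 0.146 m, so I choose the large one at (0.466,-0.348).

View pics/crop2.png

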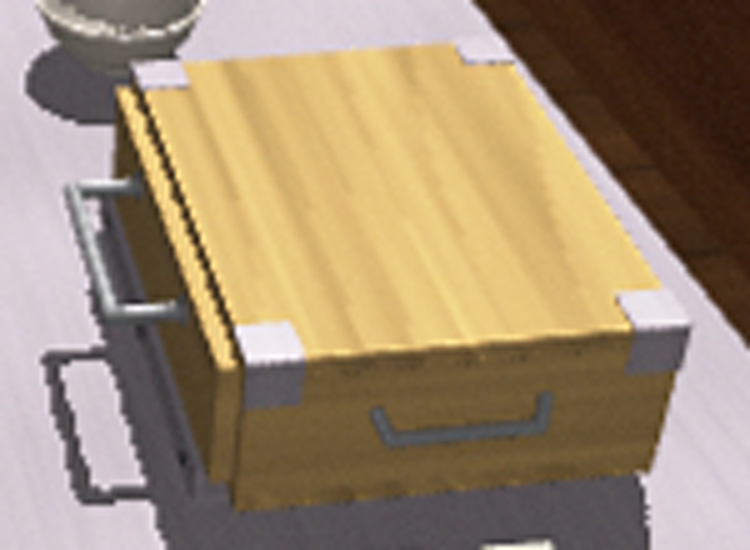

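View pics/crop3.png

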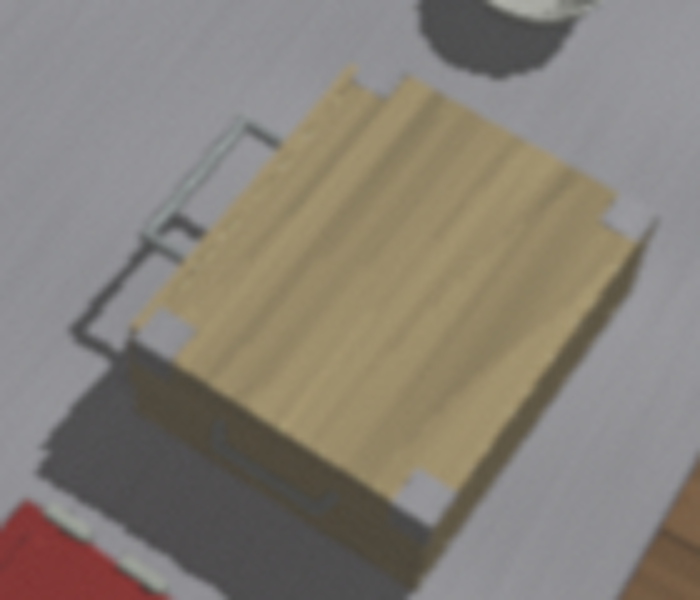

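Run:
```python
from h import *
def yaw(a,b):
    d=a-b; return np.degrees(np.arctan2(d[1],d[0])).round(1)
a,b=ray('side',344,187.6,.08),ray('side',352,213.2,.08);print(a,b,(a+b)/2,np.linalg.norm(a-b),yaw(a,b))
a,b=ray('scene',358.4,214,.08),ray('scene',339.4,237.2,.08);print(a,b,(a+b)/2,np.linalg.norm(a-b),yaw(a,b))
# chest top corners crop3 : front-right(130,333)? back-right (430,520); back-left(657,215)
P=[ray('scene',310+u/5,190+v/5,.11) for u,v in [(430,522),(657,217)]];print(P,yaw(P[1],P[0]),np.linalg.norm(P[1]-P[0]))
P=[ray('side',330+u/5,150+v/5,.11) for u,v in [(240,366),(690,325)]];print(P,yaw(P[1],P[0])); 
P=[ray('side',330+u/5,150+v/5,.11) for u,v in [(240,366),(133,65)]];print(P,yaw(P[1],P[0]),np.linalg.norm(P[1]-P[0])); 
print(R.from_quat(manip.get_obs()['ee_rot']).as_matrix().round(3))
```

```text
[0.60728316 0.07770959 0.08      ] [ 0.60043312 -0.0446037   0.08      ] [0.60385814 0.01655294 0.08      ] 0.1225049530402924 86.8
[0.60824726 0.07810456 0.08      ] [ 0.60389459 -0.04194206  0.08      ] [0.60607093 0.01808125 0.08      ] 0.12012550032638449 87.9
[array([ 0.87745915, -0.14081956,  0.11      ]), array([0.89685628, 0.14400894, 0.11      ])] 86.1 0.28548822572521143
[array([ 0.64355132, -0.13311029,  0.11      ]), array([ 0.87755099, -0.14598507,  0.11      ])] -3.1
[array([ 0.64355132, -0.13311029,  0.11      ]), array([0.66483884, 0.15701524, 0.11      ])] 85.8 0.2909054556304425
[[-0.901  0.434  0.   ]
 [ 0.434  0.901  0.   ]
 [ 0.     0.    -1.   ]]
```

Emit:
arm_command(slide=[[0,0,0],[0,0,0],[0,0,0],[0,0,0],[0,0,0],[0,0,0],[0,0,0],[0,0,0],[0,0,0],[0,0,0]], turn=[6.78,6.78,6.78,6.78,6.78,6.78,6.78,6.78,6.78,6.78], grip=[0.6,0.6,0.6,0.6,0.6,0.6,0.6,0.6,0.6,0.6], newtons=40)

```text
clock: 2.73
position: [0.2711, 0.5632, 0.2314]
ee_rot: [0.73, 0.683, 0.0, -0.0]
ft_force: [0.7, -0.8, 0.4]
grip_width: 0.396
```

Emit:
arm_command(slide=[[-26.2,18.3,2],[-26.2,18.3,2],[-26.2,18.3,2],[-26.2,18.3,2],[-26.2,18.3,2],[-26.2,18.3,2],[-26.2,18.3,2],[-26.2,18.3,2],[-26.2,18.3,2],[-26.2,18.3,2]], turn=[0,0,0,0,0,0,0,0,0,0], grip=[0.6,0.6,0.6,0.6,0.6,0.6,0.6,0.6,0.6,0.6])

```text
clock: 3.57
position: [0.4384, 0.289, 0.2115]
ee_rot: [0.728, 0.685, 0.0, -0.0]
ft_force: [0.0, -0.0, -0.1]
grip_width: 0.395
```

Emit:
arm_command(slide=[[-26.2,18.3,2],[-26.2,18.3,2],[-26.2,18.3,2],[-26.2,18.3,2],[-26.2,18.3,2],[-26.2,18.3,2],[-26.2,18.3,2],[-26.2,18.3,2],[-26.2,18.3,2],[-26.2,18.3,2]], turn=[0,0,0,0,0,0,0,0,0,0], grip=[0.6,0.6,0.6,0.6,0.6,0.6,0.6,0.6,0.6,0.6])

```text
clock: 4.4
position: [0.6051, 0.0164, 0.1914]
ee_rot: [0.728, 0.685, 0.0, 0.0]
ft_force: [0.4, -0.8, 1.2]
grip_width: 0.397
```

Run:
```python
from h import *
o=manip.get_obs();print(o['clock'],o['position'],o['ee_rot'],o['joint_pos'])
im=manip.camera('wrist'); cv2.imwrite('pics/w1.png',im)
for t in ['drawer_handle','drawer_front','lip_top']:
  for x in manip.tip_of(t,'wrist')[:2]: print(t,x['score'],toworld('wrist',x['xyz']).round(4))
for r in manip.cut_out('drawer_handle','wrist'):
  v,u=np.nonzero(r['pixels']);print(r['score'],len(u),u.min(),u.max(),v.min(),v.max())
```

```text
4.4 [0.60505509 0.01638668 0.19139052] [7.28336750e-01 6.85219313e-01 2.60297129e-04 5.51248623e-05] [-0.50789534  0.33227417  0.50568029  1.59600626 -0.16722292  1.25609542
 -0.03455079]
drawer_handle 0.68 [0.5999 0.0131 0.0771]
drawer_front 0.85 [0.6516 0.0147 0.0963]
lip_top 0.84 [0.6357 0.0172 0.0316]
0.62 11936 304 398 0 364
```

View pics/w1.png

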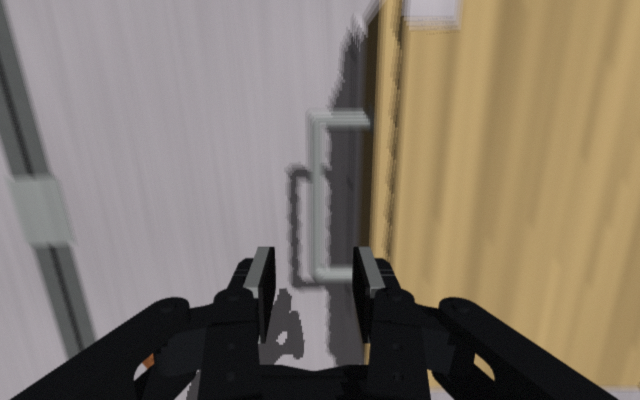

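The wrist picture shows the bar at column 316, from row 115 to row 275. The fingers are below it at columns 272 and 355.

Run:
```python
from h import *
a,b=ray('wrist',315.5,115,.08),ray('wrist',321,276,.08);d=a-b
print(a,b,(a+b)/2,np.linalg.norm(d),np.degrees(np.arctan2(d[1],d[0])))
print(proj('wrist',manip.get_obs()['position']))
```

```text
[0.60815761 0.07750851 0.08      ] [ 0.60500358 -0.04775812  0.08      ] [0.60658059 0.0148752  0.08      ] 0.12530632701718603 88.5576799544826
[315.83330362 263.8563387 ]
```

Emit:
arm_command(slide=[[0,1,16],[0,0,16],[0,0,16],[0,0,16],[0,0,16],[0,0,16],[0,0,16],[0,0,16],[0,0,0]], turn=[0,0,0,0,0,0,0,0,0], grip=[0.6,0.6,0.6,0.6,0.6,0.6,0.6,0.6,0.6])

```text
clock: 5.4
position: [0.6031, 0.0197, 0.0605]
ee_rot: [0.728, 0.686, -0.002, -0.002]
ft_force: [-1.0, -0.5, -0.0]
grip_width: 0.404
```

Emit:
arm_command(slide=[[0,0,0],[0,0,0],[0,0,0],[0,0,0],[0,0,0],[0,0,0]], turn=[0,0,0,0,0,0], grip=[1,1,1,1,1,1], newtons=50)

```text
clock: 5.9
position: [0.6045, 0.0185, 0.0643]
ee_rot: [0.728, 0.685, -0.0, -0.001]
ft_force: [-7.2, 1.1, 2.0]
grip_width: 0.098
```

Emit:
arm_command(slide=[[0,0,-3],[0,0,-3],[0,0,-3],[0,0,-3],[0,0,-3],[0,0,-3],[0,0,0]], turn=[0,0,0,0,0,0,0], grip=[1,1,1,1,1,1,1])

```text
clock: 6.48
position: [0.6055, 0.0181, 0.0819]
ee_rot: [0.728, 0.685, 0.0, -0.0]
ft_force: [1.5, 3.5, -5.8]
grip_width: 0.096
```

Run:
```python
from h import *
o=manip.get_obs();print(o['clock'],o['position'],o['ft_force'],o['grip_width'])
im=manip.camera('side'); c=im[120:270,300:500]; cv2.imwrite('pics/s2.png',cv2.resize(c,None,fx=4,fy=4,interpolation=cv2.INTER_CUBIC))
```

```text
6.4833 [0.60550992 0.01805504 0.08193233] [ 1.54272692  3.53883296 -5.76048096] 0.09599405182901284
```

View pics/s2.png

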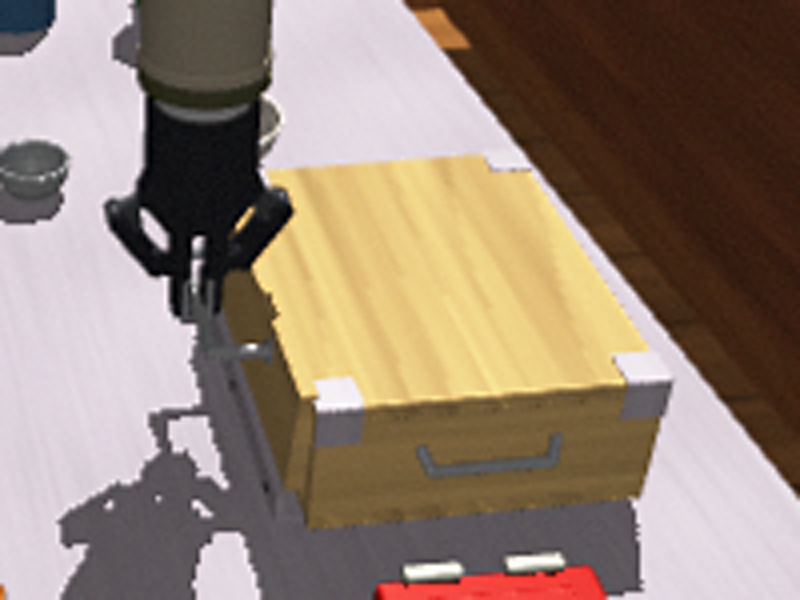

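The front is lifted about 18 mm and there is a gap above the lip. Now I pull.

Emit:
arm_command(slide=[[0,-6,0],[0,-10,0],[0,-12,0],[0,-12,0],[0,-12,0],[0,-12,0],[0,-12,0],[0,-12,0],[0,-12,0],[0,0,0]], turn=[0,0,0,0,0,0,0,0,0,0], grip=[1,1,1,1,1,1,1,1,1,1])

```text
clock: 7.37
position: [0.5033, 0.0239, 0.0809]
ee_rot: [0.728, 0.685, -0.001, -0.001]
ft_force: [-1.0, 3.8, -4.6]
grip_width: 0.093
```

Emit:
arm_command(slide=[[0,-10,0],[0,-10,0],[0,-10,0],[0,-8,0],[0,-6,0],[0,0,4],[0,0,4],[0,0,4],[0,0,4],[0,0,0]], turn=[0,0,0,0,0,0,0,0,0,0], grip=[1,1,1,1,1,1,1,1,1,1])

```text
clock: 8.2
position: [0.4617, 0.0263, 0.0646]
ee_rot: [0.729, 0.685, -0.0, -0.0]
ft_force: [-2.2, 2.6, -1.0]
grip_width: 0.094
```

Run:
```python
from h import *
o=manip.get_obs();print(o['clock'],o['position'],o['ft_force'],o['grip_width'])
im=manip.camera('side'); c=im[120:270,250:500]; cv2.imwrite('pics/s3.png',cv2.resize(c,None,fx=3.2,fy=3.2,interpolation=cv2.INTER_CUBIC))
```

```text
8.2 [0.46167895 0.02631096 0.06459617] [-2.1514223   2.56446277 -1.03405306] 0.09403140528261295
```

View pics/s3.png

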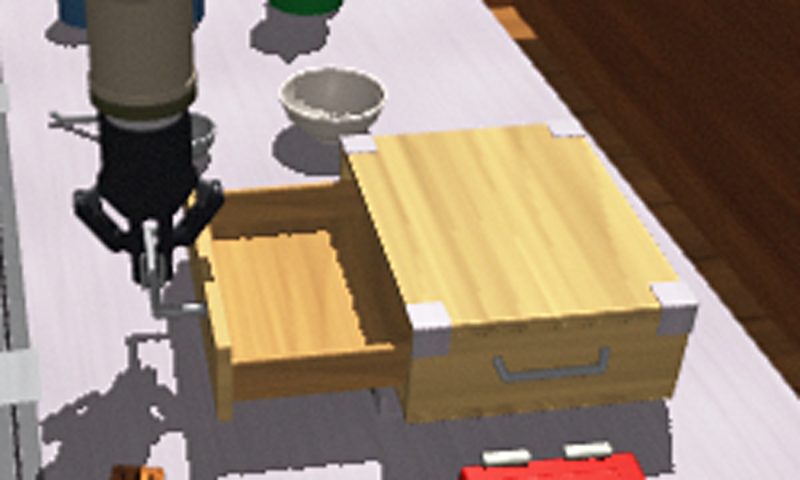

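Emit:
arm_command(slide=[[0,0,0],[0,0,0],[0,0,0],[0,0,-15],[0,0,-25],[0,0,-30],[0,0,-30],[0,0,-20]], turn=[0,0,0,0,0,0,0,0], grip=[0.6,0.6,0.6,0.6,0.6,0.6,0.6,0.6])

```text
clock: 8.92
position: [0.4627, 0.0261, 0.1884]
ee_rot: [0.729, 0.685, 0.002, 0.001]
ft_force: [-0.1, -0.5, 0.1]
grip_width: 0.401
```

Emit:
arm_command(slide=[[-37,3.2,0],[-37,3.2,0],[-37,3.2,0],[-37,3.2,0],[-37,3.2,0],[-37,3.2,0],[-37,3.2,0],[-37,3.2,0],[-37,3.2,0],[-38,3.2,0]], turn=[0,0,0,0,0,0,0,0,0,0], grip=[0.45,0.45,0.45,0.45,0.45,0.45,0.45,0.45,0.45,0.45])

```text
clock: 9.75
position: [0.471, -0.3477, 0.1857]
ee_rot: [0.728, 0.685, 0.0, 0.001]
ft_force: [0.2, -0.1, 1.7]
grip_width: 0.549
```

Emit:
arm_command(slide=[[0,0,0],[0,0,0],[0,0,0],[0,0,0],[0,0,0],[0,0,0],[0,0,0],[0,0,0],[0,0,0],[0,0,0]], turn=[6.88,6.88,6.88,6.88,6.88,6.88,6.88,6.88,6.88,6.88], grip=[0.45,0.45,0.45,0.45,0.45,0.45,0.45,0.45,0.45,0.45])

```text
clock: 10.58
position: [0.471, -0.3461, 0.1856]
ee_rot: [0.989, 0.151, 0.0, 0.0]
ft_force: [-0.0, 0.4, -0.7]
grip_width: 0.548
```

Run:
```python
from h import *
o=manip.get_obs();print(o['clock'],o['position'],o['ee_rot'],o['joint_pos'],o['grip_width'])
print(R.from_quat(o['ee_rot']).as_matrix().round(3))
im=manip.camera('wrist'); cv2.imwrite('pics/w4.png',im)
for x in manip.tip_of('spatula_center','wrist')[:3]: print(x['score'],toworld('wrist',x['xyz']).round(4))
print(proj('wrist',o['position']))
n='wrist'
for r in manip.cut_out('spatula_center',n)[:2]:
    v,u=np.nonzero(r['pixels']); P=np.array([ray(n,a,b,0.007)[:2] for a,b in zip(u[::7],v[::7])])
    m=P.mean(0); w,V=np.linalg.eigh(np.cov(P.T)); d=V[:,1]; s=(P-m)@d
    print(r['score'],len(u),u.min(),u.max(),v.min(),v.max(),m,np.degrees(np.arctan2(d[1],d[0])),np.ptp(s),m+d*(s.max()+s.min())/2)
im=manip.camera('side'); cv2.imwrite('pics/s4.png',im)
for t in ['drawer_handle','drawer_floor']:
  for x in manip.tip_of(t,'side')[:2]: print(t,x['score'],toworld('side',x['xyz']).round(4))
```

```text
10.5833 [ 0.47096019 -0.34614004  0.18564463] [9.88570078e-01 1.50761528e-01 2.64708416e-04 3.04819331e-04] [-0.26451094  0.4241152   1.0532326   1.6773448  -0.38432724  1.26596416
 -0.3997142 ] 0.5483962730344146
[[ 0.955  0.298  0.001]
 [ 0.298 -0.955 -0.001]
 [ 0.     0.001 -1.   ]]
0.87 [ 0.4077 -0.2004  0.0009]
0.6 [ 0.4669 -0.3514  0.003 ]
[314.11686059 262.95022701]
0.89 4353 71 219 139 240 [ 0.41083122 -0.1860871 ] 74.84639511539542 0.1441206129510528 [ 0.40571586 -0.20497517]
0.72 7327 282 344 78 278 [ 0.49319661 -0.33992561] -160.5640830315418 0.19113341671498868 [ 0.46364274 -0.35035399]
drawer_handle 0.57 [0.4641 0.0241 0.0784]
drawer_floor 0.69 [0.6123 0.0177 0.038 ]
```

View pics/w4.png

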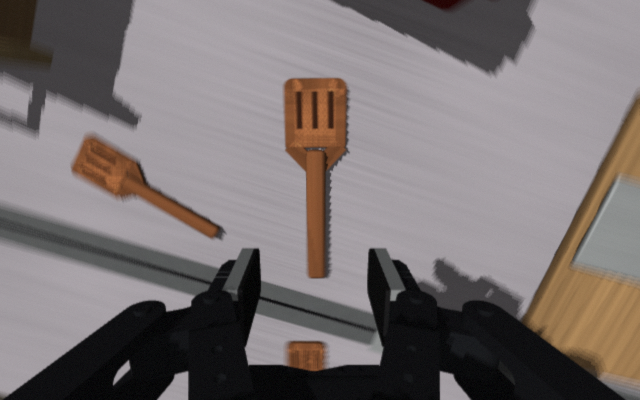

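View pics/s4.png

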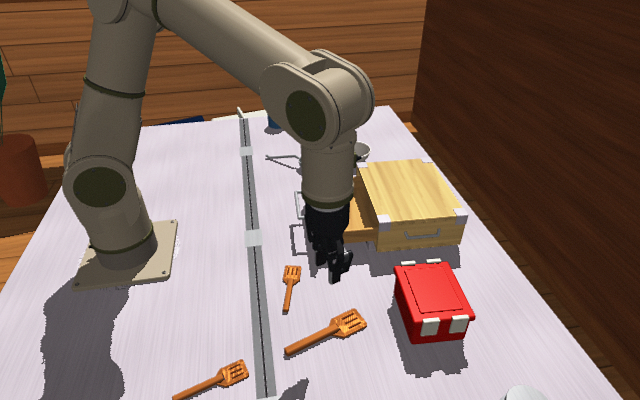

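Emit:
arm_command(slide=[[0,0,20],[0,0,25],[0,0,25],[0,0,25],[0,0,25],[0,0,22],[0,0,18],[0,0,12],[0,0,7],[0,0,2]], turn=[-1,0,0,0,0,0,0,0,0,0], grip=[0.45,0.45,0.45,0.45,0.45,0.45,0.45,0.45,0.45,0.45])

```text
clock: 11.72
position: [0.4706, -0.3457, 0.0036]
ee_rot: [0.987, 0.163, -0.0, -0.0]
ft_force: [-1.0, -0.5, -0.7]
grip_width: 0.552
```

Emit:
arm_command(slide=[[0,0,0],[0,0,0],[0,0,0],[0,0,0],[0,0,0],[0,0,0],[0,0,0]], turn=[0,0,0,0,0,0,0], grip=[1,1,1,1,1,1,1], newtons=30)

```text
clock: 12.3
position: [0.4715, -0.3463, 0.0054]
ee_rot: [0.987, 0.162, 0.001, 0.0]
ft_force: [-0.9, 0.5, 6.8]
grip_width: 0.2
```

Emit:
arm_command(slide=[[0,0,-5],[0,0,-10],[0,0,-20],[0,0,-25],[0,0,-30],[0,0,-30],[0,0,-30],[0,0,0]], turn=[0,0,0,0,0,0,0,0], grip=[1,1,1,1,1,1,1,1])

```text
clock: 12.97
position: [0.4725, -0.348, 0.1605]
ee_rot: [0.987, 0.162, 0.003, 0.002]
ft_force: [0.2, -0.2, 0.6]
grip_width: 0.198
```

Run:
```python
from h import *
o=manip.get_obs();print(o['clock'],o['position'],o['ee_rot'],o['grip_width'])
im=manip.camera('wrist'); cv2.imwrite('pics/w5.png',im)
im=manip.camera('side'); cv2.imwrite('pics/s5.png',im)
```

```text
12.9667 [ 0.47247022 -0.34796396  0.16052561] [0.9867833  0.16199919 0.00314666 0.00225597] 0.1982051649312883
```

View pics/w5.png

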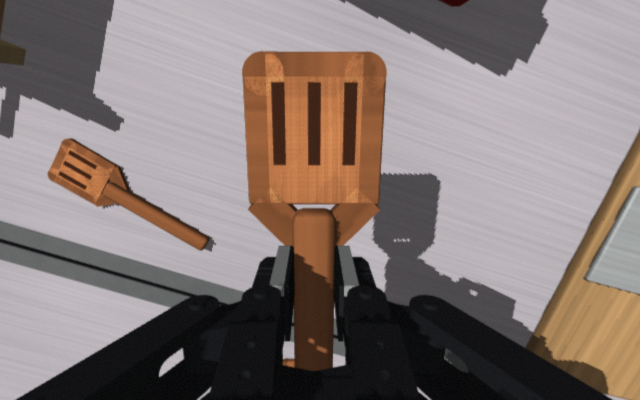

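View pics/s5.png

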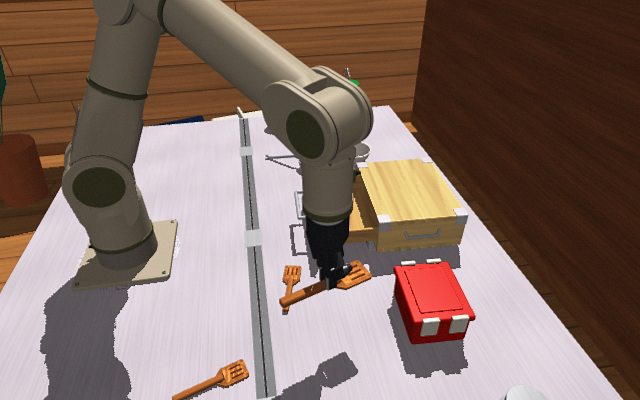

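Emit:
arm_command(slide=[[0,0,0],[0,0,0],[0,0,0],[0,0,0],[0,0,0],[0,0,0],[0,0,0],[0,0,0],[0,0,0],[0,0,0]], turn=[-6.79,-6.79,-6.79,-6.79,-6.79,-6.79,-6.79,-6.79,-6.79,-6.79], grip=[1,1,1,1,1,1,1,1,1,1])

```text
clock: 13.9
position: [0.4702, -0.3452, 0.1531]
ee_rot: [0.726, 0.688, -0.0, -0.001]
ft_force: [-0.4, -0.2, 0.2]
grip_width: 0.2
```

Emit:
arm_command(slide=[[20,5.1,0],[30,7.6,0],[30,7.6,0],[30,7.6,0],[30,7.6,0],[30,7.6,0],[30,7.6,0],[30,7.6,0],[30,7.6,0],[30,7.6,0]], turn=[0,0,0,0,0,0,0,0,0,0], grip=[1,1,1,1,1,1,1,1,1,1])

```text
clock: 14.73
position: [0.5609, -0.059, 0.1532]
ee_rot: [0.728, 0.686, -0.001, -0.001]
ft_force: [1.1, -1.1, -0.4]
grip_width: 0.2
```

Emit:
arm_command(slide=[[30,7.6,0],[30,7.6,0],[26,7.0,0],[0,0,0],[0,0,0]], turn=[0,0,0,0,0], grip=[1,1,1,1,1])

```text
clock: 15.15
position: [0.5881, 0.0256, 0.1528]
ee_rot: [0.727, 0.687, -0.001, -0.001]
ft_force: [-0.6, -1.4, -0.8]
grip_width: 0.197
```

Run:
```python
from h import *
o=manip.get_obs();print(o['clock'],o['position'],o['ee_rot'],o['grip_width'])
im=manip.camera('wrist'); cv2.imwrite('pics/w6.png',im)
im=manip.camera('side'); cv2.imwrite('pics/s6.png',im[100:300,220:520])
for t in ['drawer_handle','drawer_floor','drawer_front','spatula_center']:
  for x in manip.tip_of(t,'side')[:3]: print(t,x['score'],toworld('side',x['xyz']).round(4))
```

```text
15.15 [0.58813588 0.02564498 0.15284875] [ 7.26705008e-01  6.86948587e-01 -1.01531662e-03 -6.62372768e-04] 0.19749151552062075
drawer_handle 0.87 [0.4651 0.0244 0.0778]
drawer_floor 0.63 [0.6128 0.0159 0.0384]
drawer_front 0.84 [0.5064 0.0231 0.1   ]
spatula_center 0.75 [0.5888 0.0145 0.1548]
spatula_center 0.74 [ 0.404  -0.2032  0.0055]
spatula_center 0.56 [ 2.244e-01 -4.165e-01 -1.000e-04]
```

View pics/w6.png

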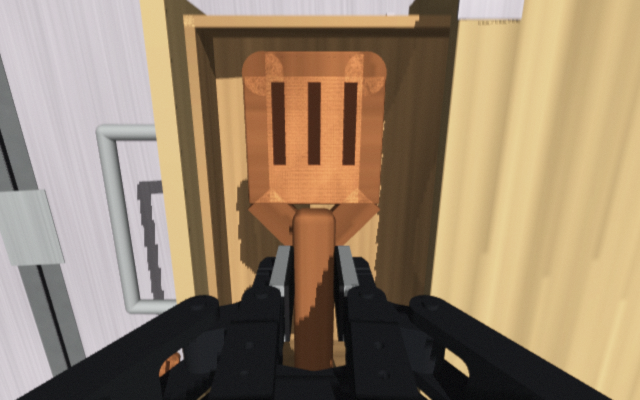

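View pics/s6.png

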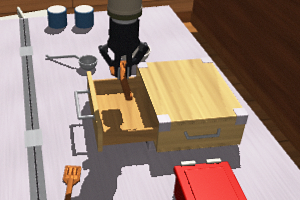

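Emit:
arm_command(slide=[[0,0,12],[0,0,18],[0,0,18],[0,0,18],[0,0,16],[0,0,12],[0,0,8],[0,0,5],[0,0,2],[0,0,0]], turn=[0,0,0,0,0,0,0,0,0,0], grip=[1,1,1,1,1,1,1,1,1,1])

```text
clock: 16.28
position: [0.5889, 0.0238, 0.0453]
ee_rot: [0.728, 0.686, 0.0, 0.0]
ft_force: [-0.0, -0.4, -1.0]
grip_width: 0.198
```

Emit:
arm_command(slide=[[0,0,1],[0,0,1],[0,0,0]], turn=[0,0,0], grip=[1,1,1])

```text
clock: 16.53
position: [0.589, 0.0239, 0.0437]
ee_rot: [0.728, 0.686, 0.0, 0.0]
ft_force: [-0.0, -0.5, -0.3]
grip_width: 0.203
```

Emit:
arm_command(slide=[[0,0,1],[0,0,0],[0,0,0]], turn=[0,0,0], grip=[1,1,1])

```text
clock: 16.78
position: [0.5891, 0.0239, 0.0428]
ee_rot: [0.728, 0.686, 0.0, 0.0]
ft_force: [-1.7, 0.1, 4.0]
grip_width: 0.197
```

Emit:
arm_command(slide=[[0,0,0],[0,0,0],[0,0,0],[0,0,0],[0,0,0]], turn=[0,0,0,0,0], grip=[0.6,0.5,0.45,0.45,0.45])

```text
clock: 17.2
position: [0.5887, 0.0238, 0.0422]
ee_rot: [0.728, 0.686, -0.0, -0.0]
ft_force: [0.2, -0.3, 0.8]
grip_width: 0.548
```

Emit:
arm_command(slide=[[0,0,-5],[0,0,-15],[0,0,-25],[0,0,-30],[0,0,-30],[0,0,-30],[0,0,0]], turn=[0,0,0,0,0,0,0], grip=[0.45,0.45,0.45,0.45,0.45,0.45,0.45])

```text
clock: 17.78
position: [0.5916, 0.0235, 0.1837]
ee_rot: [0.728, 0.685, 0.004, 0.002]
ft_force: [0.8, 1.3, 0.4]
grip_width: 0.553
```

Run:
```python
from h import *
o=manip.get_obs();print(o['clock'],o['position'],o['ee_rot'],o['grip_width'])
im=manip.camera('wrist'); cv2.imwrite('pics/w7.png',im)
for x in manip.tip_of('spatula_center','wrist')[:3]: print(x['score'],toworld('wrist',x['xyz']).round(4))
im=manip.camera('side'); cv2.imwrite('pics/s7.png',im[100:300,220:520])
for t in ['drawer_handle','drawer_floor','drawer_front','spatula_center']:
  for x in manip.tip_of(t,'side')[:3]: print(t,x['score'],toworld('side',x['xyz']).round(4))
```

```text
17.7833 [0.59155222 0.02351243 0.18373648] [0.72806086 0.68549863 0.0037509  0.00222292] 0.5527986629159847
0.85 [0.5857 0.0133 0.0383]
0.57 [ 0.4052 -0.2029 -0.0036]
drawer_handle 0.95 [0.4628 0.0232 0.0788]
drawer_floor 0.78 [0.6096 0.0174 0.0395]
drawer_front 0.8 [0.5071 0.0201 0.0989]
spatula_center 0.78 [ 0.4036 -0.2005  0.0033]
spatula_center 0.59 [0.5912 0.0163 0.0422]
spatula_center 0.56 [ 0.2279 -0.4178  0.0027]
```

View pics/w7.png

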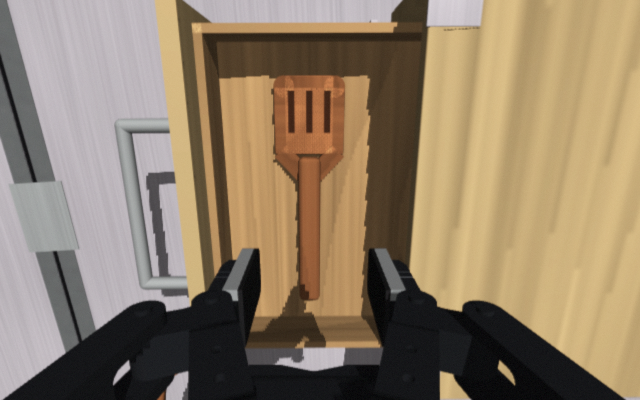

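View pics/s7.png

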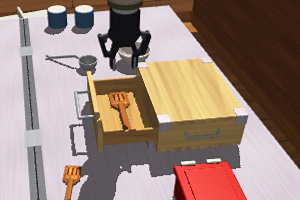

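Emit:
arm_command(slide=[[-1,-25,0],[-1,-25,0],[-1,-25,0],[-1,-25,0],[-1,-26,0],[0,0,0]], turn=[0,0,0,0,0,0], grip=[0.6,0.6,0.6,0.6,0.6,0.6])

```text
clock: 18.63
position: [0.4588, 0.0262, 0.1764]
ee_rot: [0.728, 0.686, -0.001, -0.001]
ft_force: [0.7, -0.3, -0.7]
grip_width: 0.404
```

Run:
```python
from h import *
o=manip.get_obs();print(o['clock'],o['position'],o['grip_width'])
im=manip.camera('wrist'); cv2.imwrite('pics/w8.png',im)
print(proj('wrist',np.append(o['position'][:2],.08)),proj('wrist',[.463,.0245,.08]))
```

```text
18.6333 [0.45875344 0.0262171  0.17635919] 0.4039004639596691
[312.25262659 202.89933336] [318.36700537 204.87482484]
```

View pics/w8.png

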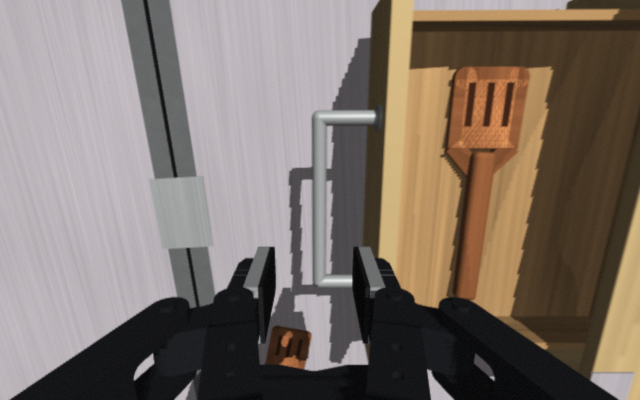

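Emit:
arm_command(slide=[[0,1,14],[0,0,16],[0,0,16],[0,0,16],[0,0,16],[0,0,16],[0,0,12],[0,0,9],[0,0,0]], turn=[0,0,0,0,0,0,0,0,0], grip=[0.6,0.6,0.6,0.6,0.6,0.6,0.6,0.6,0.6])

```text
clock: 19.43
position: [0.463, 0.0258, 0.0605]
ee_rot: [0.728, 0.686, -0.002, -0.0]
ft_force: [-0.6, 0.1, -0.1]
grip_width: 0.401
```

Emit:
arm_command(slide=[[0,0,0],[0,0,0],[0,0,0],[0,0,0],[0,0,0],[0,0,0]], turn=[0,0,0,0,0,0], grip=[1,1,1,1,1,1], newtons=50)

```text
clock: 19.93
position: [0.4641, 0.0263, 0.0627]
ee_rot: [0.728, 0.686, 0.001, 0.0]
ft_force: [0.0, -0.5, 0.9]
grip_width: 0.098
```

Emit:
arm_command(slide=[[0,6,0],[0,11,0],[0,12,0],[0,12,0],[0,12,0],[0,12,0],[0,12,0],[0,12,0],[0,10,0],[0,5,0]], turn=[0,0,0,0,0,0,0,0,0,0], grip=[1,1,1,1,1,1,1,1,1,1])

```text
clock: 20.77
position: [0.5689, 0.0203, 0.0624]
ee_rot: [0.728, 0.686, 0.0, 0.0]
ft_force: [-2.3, 0.7, 4.2]
grip_width: 0.096
```

Emit:
arm_command(slide=[[0,0,-3],[0,0,-3],[0,0,-3],[0,0,-3],[0,0,-3],[0,0,-3],[0,0,0]], turn=[0,0,0,0,0,0,0], grip=[1,1,1,1,1,1,1])

```text
clock: 21.35
position: [0.5672, 0.0203, 0.0808]
ee_rot: [0.728, 0.686, 0.0, -0.0]
ft_force: [-0.1, 1.2, -5.0]
grip_width: 0.094
```

Emit:
arm_command(slide=[[0,5,0],[0,6,0],[0,6,0],[0,6,0],[0,6,0],[0,5,0],[0,4,0],[0,0,0]], turn=[0,0,0,0,0,0,0,0], grip=[1,1,1,1,1,1,1,1])

```text
clock: 22.02
position: [0.6066, 0.0178, 0.0803]
ee_rot: [0.728, 0.686, 0.0, 0.0]
ft_force: [2.1, 2.1, -5.3]
grip_width: 0.096
```

Emit:
arm_command(slide=[[0,1.5,0],[0,0,0],[0,0,3],[0,0,3],[0,0,3],[0,0,3],[0,0,3],[0,0,3],[0,0,0]], turn=[0,0,0,0,0,0,0,0,0], grip=[1,1,1,1,1,1,1,1,1])

```text
clock: 22.77
position: [0.6044, 0.018, 0.0617]
ee_rot: [0.728, 0.686, -0.002, -0.002]
ft_force: [-16.3, 3.3, 10.5]
grip_width: 0.092
```

Emit:
arm_command(slide=[[0,0,0],[0,0,0],[0,0,0],[0,0,0],[0,0,-15],[0,0,-25],[0,0,-30],[0,0,-30],[0,0,-20],[0,0,0]], turn=[0,0,0,0,0,0,0,0,0,0], grip=[0.6,0.6,0.6,0.6,0.6,0.6,0.6,0.6,0.6,0.6])

```text
clock: 23.6
position: [0.6094, 0.0173, 0.1873]
ee_rot: [0.728, 0.686, 0.003, 0.002]
ft_force: [0.0, -0.6, 0.4]
grip_width: 0.403
```

Emit:
arm_command(slide=[[0,-30,-10],[0,-30,-10],[0,-30,-10],[0,-30,-10],[0,-30,-10],[0,0,0]], turn=[0,0,0,0,0,0], grip=[0.6,0.6,0.6,0.6,0.6,0.6])

```text
clock: 24.1
position: [0.4545, 0.0268, 0.2341]
ee_rot: [0.728, 0.686, 0.002, -0.001]
ft_force: [1.3, -0.4, 0.6]
grip_width: 0.403
```

Run:
```python
from h import *
o=manip.get_obs();print(o['clock'],o['position'],o['ft_force'],o['grip_width'])
im=manip.camera('side'); c=im[120:270,300:500]; cv2.imwrite('pics/s9.png',cv2.resize(c,None,fx=4,fy=4,interpolation=cv2.INTER_CUBIC))
for t in ['drawer_handle','drawer_front','lip_top','spatula_center','ladle_center','bowl','red_box']:
  for x in manip.tip_of(t,'side')[:2]: print(t,x['score'],toworld('side',x['xyz']).round(4))
im=manip.camera('scene'); cv2.imwrite('pics/c9.png',im)
for t in ['drawer_handle','drawer_front']:
  for x in manip.tip_of(t,'scene')[:2]: print(t,x['score'],toworld('scene',x['xyz']).round(4))
im=manip.camera('wrist'); cv2.imwrite('pics/w9.png',im)
```

```text
24.1 [0.45449328 0.02675554 0.23413914] [ 1.33191845 -0.43983064  0.59934978] 0.40344668699840047
drawer_handle 0.95 [0.6057 0.0179 0.0799]
drawer_front 0.68 [0.6481 0.0132 0.0994]
lip_top 0.73 [0.6394 0.0154 0.0309]
spatula_center 0.97 [ 0.226  -0.4188  0.0019]
spatula_center 0.66 [ 0.405  -0.202   0.0058]
ladle_center 0.52 [ 0.7067  0.3485 -0.0015]
ladle_center 0.51 [0.484  0.3773 0.0147]
bowl 0.97 [0.7077 0.3506 0.0014]
red_box 0.93 [ 0.7016 -0.3367  0.0013]
drawer_handle 0.79 [0.6032 0.0226 0.0776]
drawer_front 0.76 [0.6448 0.0162 0.104 ]
```

View pics/s9.png

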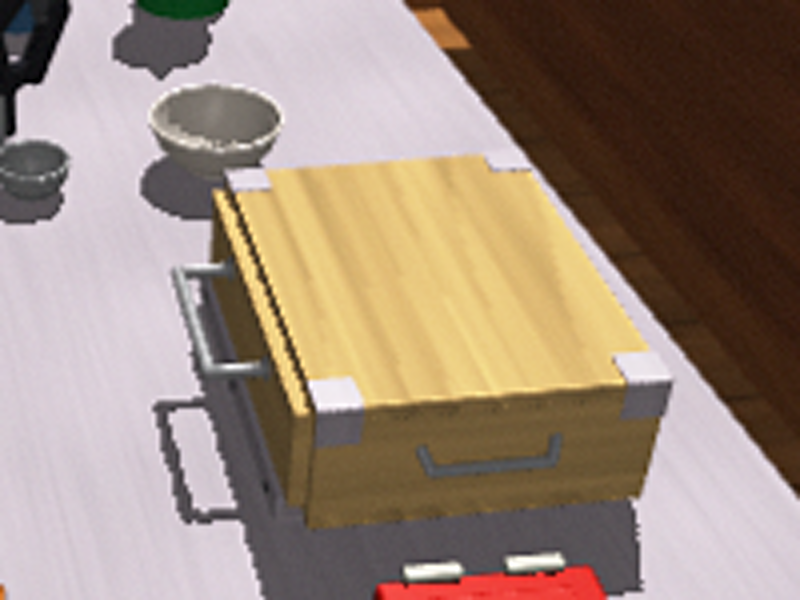

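View pics/w9.png

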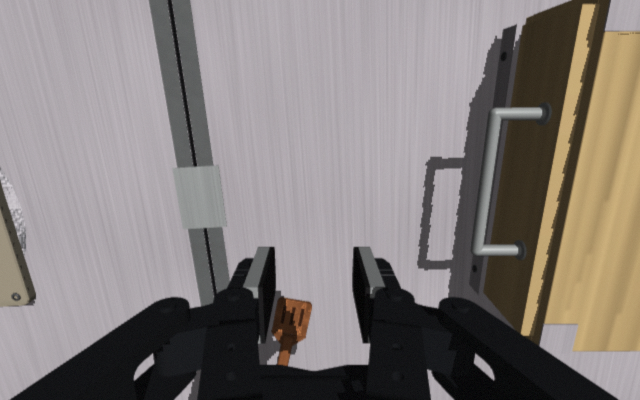

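Run:
```python
from h import *
a=cv2.imread('pics/side0.png')[150:260,335:385]; b=manip.camera('side')[150:260,335:385]
d=cv2.absdiff(a,b).max(2); print((d>25).sum(), d.mean())
a=np.float32(cv2.cvtColor(a,6));b=np.float32(cv2.cvtColor(b,6));print(cv2.phaseCorrelate(a,b))
a=cv2.imread('pics/scene0.png')[200:290,330:370]; b=manip.camera('scene')[200:290,330:370]
d=cv2.absdiff(a,b).max(2); print((d>25).sum(), d.mean())
```

```text
6 3.016909090909091
((-0.09095343933912758, -0.0011873774860191588), 0.9935878082911174)
0 5.8438888888888885
```

Run:
```python
from h import *
print(manip.hand_in())
```

```text
the job is handed in; nothing more can be done
None
```

The spatula is in the shut drawer, and I handed the job in at about 24 s of the 64 s. `hand_in` gives no verdict.

**What I did**
- I lifted the drawer front about 18 mm over the lip and pulled the drawer about 142 mm out.
- I took the 190 mm spatula; the two look-alikes measure about 146 mm. I laid it crosswise on the drawer floor and let it go there with no drop.
- I pushed the drawer in, lifting it over the lip again, lowered its front, and backed the gripper away.

**What the last checks showed**
- **Drawer:** the side and scene pictures of its front match those from before the job, with a shift of about 0.1 pixel in the side one. The side camera puts the bar at (0.606, 0.018, 0.080), where it started.
- **Spatula:** before shutting, its middle was about 20 to 25 mm in front of the drawer floor's centre, near the centreline and flat. It has not been seen since, because the drawer is closed.
- **Bowl, ladle and red box:** each was found within about 5 mm of where it stood.
- **Robot:** it touches nothing.

**Checks that disagreed**
- The networks once reported the bowl as a ladle; the true ladle came second and had not moved.
- After shutting, they reported only the two small spatulas, as expected.
- The cameras differ by 3 to 5 mm on the bar's position, which is within their stated error.

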